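# Lock a flaring former into the bench holder's spring collar

## Task

The graphite flaring former has been dropped crooked into the bench holder: its foot is lying across the collar's lips. Work it round until its foot falls through the slot and is fully home, then pull the spring collar up, turn it clockwise from the green mark to the red band and feel for the lock notch there, so that it springs fully down and locks the former in. Leave the jar, the dish and the paperweight where they are.

Things in the scene. Friction and masses are not known exactly. Their poses are not given: they have to be found in the camera images.
- holder: Fixed bench holder: dark steel plate 116 x 116 x 10 mm with an upright barrel, surrounded by the spring collar. Origin: centre of the plate's underside, on the bench and on the barrel's vertical axis (z up). A grey stop ring (radius 34 to 41 mm, top 30 mm above the origin) runs round the collar's foot, with a notch at the green mark (open) and one by the red band (lock).
- pocket (a point): Centre of the floor of the keyed pocket in the barrel, on its axis, 30 mm above the holder's origin. The pocket is a slot along this point's x axis (the holder's +x, towards the green mark), 18 mm wide, 45 mm long, 12 mm deep.
- open_mark (a point): Green mark beside the stop ring's open notch, 49 mm from the axis along the holder's +x.
- collar_lift (a joint): Height (m) of the spring collar: 0 = fully down, 0.012 = upper stop. A spring pulls it down (6 N at 0, 13 N at the top, plus 1.5 N weight). Its yellow tab sits in a notch of the stop ring, so it cannot turn until lifted 8.5 mm or more; let go between the notches it rests on the ring at 0.0085, not locked. Down = 0 only in a notch.
- collar_turn (a joint): Turn (rad) of the spring collar, growing clockwise seen from above: 0 = yellow tab at the green mark (open), 1.05 to 1.35 = in the lock notch (see lock_band). Play in a notch about 0.055 either way; hard stops at -0.06 and 1.65. Light friction, no spring about this axis. Turned past the lock notch it rests on the ring again and is not locked.
- collar_grip (a point): On the collar's axis, fixed to the collar, 8 mm below its rim (52 mm above the holder's origin when down); x along its tab and slot. Collar: silver ring with blue band, 58 mm outside diameter, 22 to 60 mm above the holder's origin when down; grip any diameter from above, fingertips over 35 mm up to clear the stop ring.
- collar_tab (a point): Outer end of the yellow tab at the collar's foot, 42 mm from the axis, 24 mm above the holder's origin when down; tab 6 mm wide, 5 mm high.
- collar_slot (a point): On the collar's axis, centre of the top of its two inner lips, 11.5 mm below the rim. The lips are 5 mm thick and leave a slot 17 mm wide, 45 mm long along this point's x axis; above them is a round recess 45 mm across. Open: this slot lies over the pocket. Locked: the lips cover the former's foot with 1.5 mm play.
- former: Loose flaring former, 74 mm tall, about 0.14 kg. Origin: centre of its foot's underside, z up its shank. Brass bar foot 38 (x) x 14 (y) x 12 mm; 14 mm steel shank; brass grip block 35 to 55 mm up, 26 (x) x 22 (y) mm; black graphite cone on top. A half turn looks the same. Starts with its foot on the lips, x axis 0.6 to 1.57 rad either way from the slot.
- former_top (a point): Tip of the former's graphite cone, 74 mm above its foot's underside. Height above the bench: 122.5 mm at the start, 104 mm fully home (foot on the pocket's floor, its long side along the pocket's slot, either way round).
- frit_jar: Bystander: amber jar with black cap, 48 mm across, 62 mm tall. Origin: centre of its underside.
- dish: Bystander: blue ceramic dish, 68 mm across, 30 mm tall. Origin: centre of its underside.
- paperweight: Bystander: green glass paperweight, 56 mm across, 38 mm tall. Origin: centre of its underside.
- lock_band (a point): Middle of the red band on the plate, 49 mm from the axis, 1.2 rad clockwise from the green mark seen from above. The lock notch lies somewhere by this band, 1.05 to 1.35 rad clockwise from the green mark: the ring's setting differs each time and has to be felt or seen. Each notch is 10 mm wide; the ring on both sides of the lock notch is 30 mm high.

How it is judged:
On the way, in this order (a step that is already met when the one before it is completed fails the run):
1. the former's foot is fully home in the holder while the collar is still open (z of former in the frame of holder below 0.0325 m and horizontal distance between former and holder below 0.006 m and angle between the x axis of former and the x axis of holder, either way round below 0.2 rad and value of joint collar_turn below 0.2 rad), for 0.2 s.
2. the collar is lifted clear of its notch with the former still home (value of joint collar_lift above 0.0075 m and z of former in the frame of holder below 0.035 m), for 0.1 s.
At the end, for the whole second after the job is handed in: The former stands fully home and upright in the holder (foot within 2.5 mm of the pocket's floor, 6 mm of the axis, 0.2 rad of the slot, tilt under 0.1 rad), the collar is turned to the red band (collar_turn over 0.9) and fully down in the lock notch (lift under 3 mm), all at rest (z of former in the frame of holder below 0.0325 m and horizontal distance between former and holder below 0.006 m and angle between the x axis of former and the x axis of holder, either way round below 0.2 rad and angle between former's own z axis and vertical below 0.1 rad and value of joint collar_turn above 0.9 rad and value of joint collar_lift below 0.003 m and linear speed of former below 0.02 m/s and velocity of joint collar_turn below 0.05 rad/s); the robot touches nothing.
It fails at once if a bystander is pushed more than 25 mm (distance of any of frit_jar, dish, paperweight from where it was at the start of the episode above 0.025 m).
It also fails if it takes over 54 s, if anything falls off the work surface, if the arm or the gripper's body presses on something with over 40 N, if the wrist force passes 120 N, or if a joint passes its speed limit or range.

## Robot

A 6-joint arm with a two-finger parallel gripper is mounted at the origin on the work surface. World frame = base frame: x ahead of the robot, y to its left, z up, the work surface at z = 0. Lengths are in m, angles in rad, forces in N, time in s.
With the tool pointing down it reaches from about 0.375 to 0.9 m from the base axis. Payload 3.1 kg.
Tool frame: the origin (TCP) lies on the centre line of the jaws, within the pads' length; the fingertips stand 22 mm ahead of it and the grasp point (between the pads) lies 3 mm ahead of it; z points along the fingers, y is the line along which they close (so a half turn about z gives the same grasp; the last joint's range is limited). The gripper opens to 85 mm and grips with 20 to 120 N. Pads are 22 mm wide; open, the fingers measure 114 mm over their backs; the gripper's body (76 mm by 85 mm) begins 54 mm behind the grasp point. The pads swing forward as they close: fully open they stand 13 mm farther back than shut.
Start: joints at [-1.345, 0.527, 1.433, -0, 1.181, -0.178], TCP at [0.246, -0.574, 0.253] pointing down, gripper open.
Joint ranges: [-3.08, 3.08], [-0.75, 2.2], [0.22, 2.44], [-1.43, 4.57], [0, 2.65], [-2.85, 2.85]. Speed limits (rad/s): [2.79, 2.79, 3.14, 3.14, 3.14, 3.14].

## Interface

Orientations are given as a unit quaternion [x, y, z, w].
In Python, from station import manip, monitor, workorder, snapshot gives the robot as it stands (manip), with the cameras as plain functions, the readings (monitor) and the job (workorder).
- The arm moves only by the tool drive_effector, called after ">>>" in YAML: its name, and indented under it one key for each argument. Schema: {"type":"object","properties":{"offsets":{"type":"array","items":{"type":"number"},"minItems":5,"maxItems":100},"squeeze":{"type":"number"},"only":{"type":"string"},"quiet":{"type":"boolean"},"lines":{"type":"string"}},"required":["offsets"],"additionalProperties":false}. offsets is one flat list of numbers that holds 1 to 20 rows one after another, with no inner brackets; each row has 5 numbers: dx, dy, dz in parts of the range, where 1.0 means 1 m, then a turn about the tool's z in a scale on which 1.0 is pi rad, then the opening from 0.0 (shut) to 1.0 (fully open); each row is the pose to reach, as a shift and turn from the pose commanded when the call began, along the tool's axes at that moment; what a row does not reach only later rows make up. A row lasts 1/10 s, in which the tool goes at most 0.05 m and 0.15 rad, less where a joint would pass 70% of its speed; a pose out of reach is approached as far as the arm can. The fingers move at their own pace and stop on an object; squeeze is the grip in N (left out, the last holds). Time passes only in rows, so rows that do not move let the fingers close. The tool returns the time, the measured TCP pose, the force, the opening and the grip force at its end. only (a regular expression) keeps the lines of the reply that match it, lines (a string "A,B") keeps lines A to B, and quiet returns only ok. A shift or turn number past 1, either way, is cut back to 1. Input that does not fit is refused with a message, and nothing moves.
- monitor.sense(): the state, without advancing time (a new reading comes with each control period).
- snapshot(name): name is "scene" or "top" or "wrist"; returns a dict with "pixels" (480x640x3 uint8, red, green, blue), "range_z" (480x640 float32, m along the optical axis (not along the pixel's ray), 0 where there is no reading), "fov_y" (degrees; the focal length in pixels is half the picture's height over the tangent of half this angle, whatever the lens; pixels are square), "cx", "cy" (the principal point, pixels), "R" (3x3) and "t" (3): a world point X has camera coordinates R X + t; the wrist camera has in their place "hand_eye" (4x4, takes a point from camera to tool coordinates, whose origin is the TCP and whose axes are the flange's). Camera axes: x right, y down, z forward; pixel columns grow to the right and rows downward; lengths in m; the calibration is good to about 2 mm. A picture is of the moment at which its call begins: read the wrist's pose just before it.
- workorder.sign_off(): hands the job in; it is judged then, once.
The state is a dict: "t": time; "q": joint angles; "qd": joint speeds; "tau": joint torques, N m; "tcp_pos": TCP position; "tool_rot": TCP orientation; "force": force on the tool from outside, world axes, zero at the start; "ft_torque": the same for the moment, N m; "finger_gap": opening from 0.0 (shut) to 1.0 (fully open); "gripper_force": force on a finger pad.
Only numpy, scipy, OpenCV 4.12 (cv2) and the standard library are available. Lean on these libraries where they do the work, as an engineer would, in place of code of your own. Each camera call takes 0.05 s, during which the arm holds its last target. There are 200 camera calls.

## Working session

There is one attempt and no reset: what is moved stays moved. The work goes in short steps, Python scripts to look and compute and a tool call to move; the robot and the scene stay as the last step left them, time stands still between calls to the robot, and variables do not carry over. Pictures are saved under pics/ and viewed, at most 10 in all, crops included, and the job is handed in when it is done.

```bash
ls; mkdir -p pics; cat > h.py <<'E'
import numpy as np,cv2
from station import manip, monitor, workorder, snapshot
def snap(n):
    s=monitor.sense(); d=snapshot(n); 
    d['f']=240/np.tan(np.radians(d['fov_y'])/2)
    if 'R' not in d or d.get('R') is None:
        from scipy.spatial.transform import Rotation as Ro
        T=np.eye(4);T[:3,:3]=Ro.from_quat(s['tool_rot']).as_matrix();T[:3,3]=s['tcp_pos']
        C=T@np.array(d['hand_eye']);d['R']=C[:3,:3].T;d['t']=-C[:3,:3].T@C[:3,3]
    d['R']=np.array(d['R']);d['t']=np.array(d['t'])
    return d
def save(d,p,crop=None,k=1):
    im=d['pixels'][:,:,::-1]
    if crop: im=im[crop[1]:crop[3],crop[0]:crop[2]]
    cv2.imwrite(p,cv2.resize(im,None,fx=k,fy=k,interpolation=cv2.INTER_CUBIC))
def ray(d,u,v):
    r=d['R'].T@np.array([(u-d['cx'])/d['f'],(v-d['cy'])/d['f'],1.]);return -d['R'].T@d['t'],r
def onz(d,u,v,z):
    o,r=ray(d,u,v);return o+r*(z-o[2])/r[2]
def cloud(d):
    z=d['range_z'];v,u=np.mgrid[:480,:640]
    P=np.stack([(u-d['cx'])/d['f']*z,(v-d['cy'])/d['f']*z,z],-1)
    return (P-d['t'])@d['R']
def tri(a,b):
    (o1,r1),(o2,r2)=a,b
    s=np.linalg.lstsq(np.stack([r1,-r2],1),o2-o1,rcond=None)[0]
    p,q=o1+s[0]*r1,o2+s[1]*r2;return (p+q)/2,np.linalg.norm(p-q)
E
python3 - <<'E'
from h import *
for n in('scene','top'):
    d=snap(n);save(d,f'pics/{n}0.png');print(n,d['f'],d['cx'],d['cy'],-d['R'].T@d['t'])
print(monitor.sense())
E
```

```text
pics
station.py
scene 465.12977931683804 321.1014892824631 237.76830428317643 [0.8388182  0.45991939 0.60155028]
top 459.07356233792626 316.0294016093131 243.98162371017682 [0.461273   0.02748548 0.93526731]
{'t': 0.1, 'q': array([-1.34450674e+00,  5.28358208e-01,  1.43383856e+00,  3.38874954e-05,
        1.18139720e+00, -1.78485484e-01]), 'qd': array([-0.00109788, -0.00244949, -0.00262829,  0.00028845,  0.00037657,
        0.0007564 ]), 'tau': array([-4.43468434e-05, -4.43304026e+01, -1.78585714e+01, -3.07488153e-04,
        3.90109053e-03, -5.76374148e-06]), 'tcp_pos': array([ 0.24603206, -0.57385067,  0.25242017]), 'tool_rot': array([ 9.79590261e-01,  2.01002287e-01, -8.25108424e-06, -1.00074491e-03]), 'force': array([-0.08516942,  0.2992631 ,  0.09517515]), 'ft_torque': array([ 0.00763088,  0.03294115, -0.04021336]), 'gripper_force': 0.0, 'finger_gap': 0.9975582114281941}
```

View pics/scene0.png

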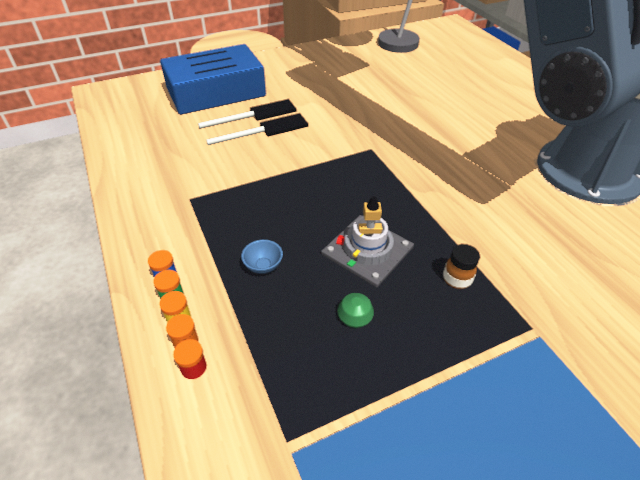

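View pics/top0.png

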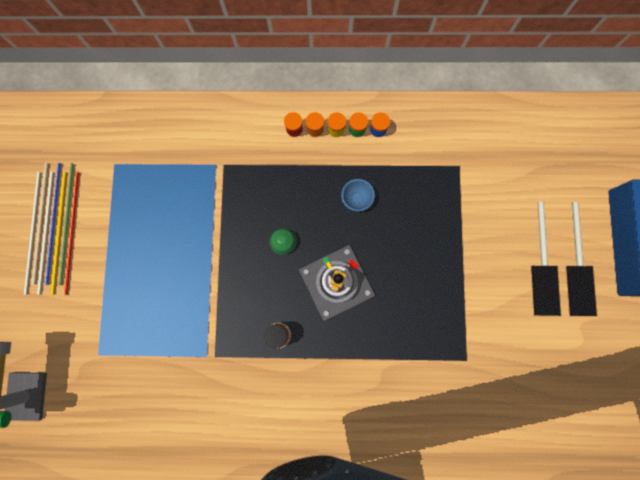

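The scene view shows the holder at about (368,245) with the crooked former. The top view has the holder at (338,282), green mark (326,261), red band (353,265), jar (278,335), paperweight (283,241) and dish (358,195).

```bash
cat > m.py <<'E'
from h import *
def comps(d,lo,hi,box=None,amin=5):
    h=cv2.cvtColor(d['pixels'],cv2.COLOR_RGB2HSV);m=cv2.inRange(h,np.array(lo),np.array(hi))
    if box: k=np.zeros_like(m);k[box[1]:box[3],box[0]:box[2]]=1;m=m*k
    n,l,s,c=cv2.connectedComponentsWithStats(m)
    i=[j for j in range(1,n) if s[j,4]>=amin];i.sort(key=lambda j:-s[j,4])
    return [(s[j,4],c[j],l==j) for j in i]
G=((45,120,80),(75,255,255));RD=((0,200,120),(5,255,255));YL=((26,150,120),(34,255,255));BR=((12,90,80),(25,255,255))
E
python3 - <<'E'
from m import *
T,S=snap('top'),snap('scene')
B={'t':(290,235,390,330),'s':(315,190,420,290)}
R={}
for k,d in(('t',T),('s',S)):
    for nm,c in(('green',G),('red',RD),('yel',YL),('brass',BR)):
        o=comps(d,*c,B[k])[:3];print(k,nm,[(a,np.round(x,1)) for a,x,_ in o])
        if o:R[k,nm]=ray(d,*o[0][1])
for nm in('green','red','yel'):
    if('t',nm) in R and('s',nm) in R:print(nm,tri(R['t',nm],R['s',nm]))
P=cloud(T);m=np.zeros((480,640),bool);m[235:330,290:385]=1
q=P[m&(P[...,2]>.006)&(P[...,2]<.014)];r=cv2.minAreaRect(q[:,:2].astype(np.float32)*1000);print('plate',np.median(q[:,2]),r)
q=P[m&(P[...,2]>.085)];print('top',q.mean(0),q[:,2].max(),len(q))
q=P[m&(P[...,2]>.055)&(P[...,2]<.065)];print('rim',q.mean(0),len(q))
E
```

```text
t green [(np.int32(32), array([290.8, 240.3])), (np.int32(24), array([325.5, 259.8]))]
t red [(np.int32(39), array([353.1, 264. ]))]
t yel [(np.int32(12), array([328.2, 263.9]))]
t brass [(np.int32(156), array([337.1, 280.2])), (np.int32(18), array([329.7, 266.6]))]
s green [(np.int32(38), array([350.8, 262.6]))]
s red [(np.int32(44), array([340. , 239.8]))]
s yel [(np.int32(17), array([356.4, 252.1]))]
s brass [(np.int32(237), array([372. , 212.2])), (np.int32(203), array([370. , 228.5])), (np.int32(85), array([415.4, 194.1]))]
green (array([0.6066009 , 0.09126171, 0.09261075]), np.float64(0.013527931438161365))
red (array([ 0.56807462, -0.0259224 ,  0.01178861]), np.float64(0.0021764023134787655))
yel (array([0.56497065, 0.02496106, 0.03033309]), np.float64(0.0006841308409903031))
plate 0.010542971235345205 ((535.1947631835938, 6.289268493652344), (179.61453247070312, 180.67803955078125), 3.968329668045044)
top [0.52015686 0.01005116 0.23035579] 0.9352673080746273 211
rim [0.5304997  0.0076036  0.06017679] 328
```

```bash
python3 - <<'E'
from m import *
T=snap('top');g=onz(T,325.5,259.8,.0105);r=onz(T,353.1,264,.0105);print(g,r)
P=cloud(T);v,u=np.mgrid[:480,:640];m=(abs(u-338)<50)&(abs(v-282)<50)&(P[...,2]>.006)&(P[...,2]<.014)&(np.hypot(P[...,0]-.53,P[...,1]-.006)<.085)
# centre: from green, red, both 49mm, red clockwise 1.2 (seen from above)
ch=np.linalg.norm(g-r);print('chord',ch,2*.049*np.sin(.6))
mid=(g+r)[:2]/2;n=(g-r)[:2]/ch;perp=np.array([-n[1],n[0]])
for s in(1,-1):
    c=mid+s*perp*.049*np.cos(.6);print(c,'xdir',np.arctan2(*(g[:2]-c)[::-1]))
W=snap('wrist');print(W['hand_eye'],W['f'])
E
```

```text
[0.57530187 0.03060366 0.0105    ] [ 0.56734055 -0.02528606  0.0105    ]
chord 0.056453910028225085 0.05533496239271347
[0.53128393 0.00836199] xdir 0.46786790098629805
[ 0.61135849 -0.00304439] xdir 2.3907347420422207
[[-2.58774799e-04 -9.48970030e-01 -3.15366161e-01  8.05339304e-02]
 [ 9.99999757e-01 -4.49785737e-04  5.32899433e-04  7.98577917e-04]
 [-6.47552792e-04 -3.15365947e-01  9.48969915e-01 -1.19936395e-01]
 [ 0.00000000e+00  0.00000000e+00  0.00000000e+00  1.00000000e+00]] 364.03354903985144
```

>>> drive_effector:
  offsets: [0.05, -0.043, -0.01, 0, 1, 0.1, -0.086, -0.02, 0, 1, 0.15, -0.129, -0.03, 0, 1, 0.19, -0.165, -0.04, 0, 1, 0.23, -0.2, -0.04, 0, 1, 0.27, -0.235, -0.04, 0, 1, 0.31, -0.27, -0.04, 0, 1, 0.35, -0.3, -0.04, 0, 1, 0.39, -0.335, -0.04, 0, 1, 0.43, -0.37, -0.04, 0, 1, 0.46, -0.395, -0.04, 0, 1, 0.49, -0.421, -0.04, 0, 1, 0.49, -0.421, -0.04, 0, 1, 0.49, -0.421, -0.04, 0, 1, 0.49, -0.421, -0.04, 0, 1]
  squeeze: 40

```text
t: 1.8
tcp_pos: [0.5307, 0.0066, 0.2931]
tool_rot: [0.979, 0.203, -0.0, 0.0]
force: [0.5, -0.1, -0.6]
finger_gap: 1.001
gripper_force: 0.0
```

```bash
python3 - <<'E'
from m import *
d=snap('wrist');save(d,'pics/w1.png')
np.savez('w1.npz',**{k:d[k] for k in('pixels','R','t','f','cx','cy','range_z')})
for nm,c in(('green',G),('red',RD),('yel',YL),('brass',BR)):
    for a,x,_ in comps(d,*c,amin=60)[:3]:print(nm,a,np.round(x,1),[np.round(onz(d,*x,z)[:2],4) for z in(.0105,.027,.09)])
E
```

```text
green 1486 [255.6  83.9] [array([0.6145, 0.1154]), array([0.6141, 0.1122]), array([0.6126, 0.1001])]
green 100 [319.2 156.1] [array([0.5745, 0.028 ]), array([0.5758, 0.0284]), array([0.5805, 0.03  ])]
red 163 [362.2 182.6] [array([ 0.5672, -0.0267]), array([ 0.5687, -0.024 ]), array([ 0.5747, -0.0139])]
brass 53841 [185.5 332.9] [array([0.3072, 0.0975]), array([0.3194, 0.0951]), array([0.366 , 0.0857])]
brass 25751 [578.8 281.3] [array([ 0.5636, -0.317 ]), array([ 0.5653, -0.3025]), array([ 0.5717, -0.2469])]
brass 5392 [592.4  24.9] [array([ 0.7934, -0.1664]), array([ 0.7856, -0.158 ]), array([ 0.7562, -0.126 ])]
```

View pics/w1.png

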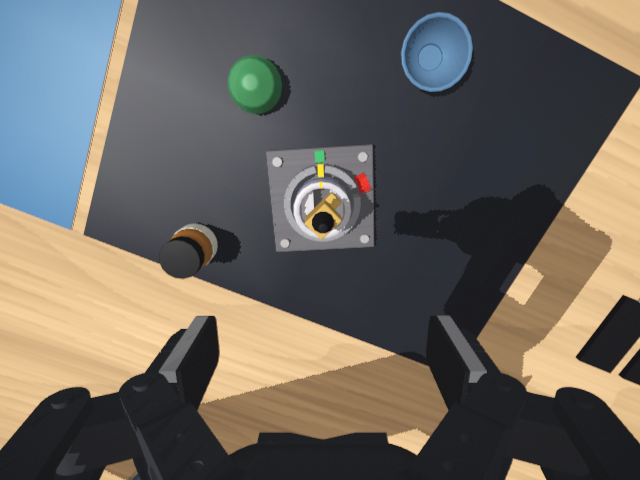

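The wrist view shows the plate with green mark (319,156), red band (362,183) and yellow tab (321,171). The former's block is at about (322,214), with its foot sticking out up-right to about (335,200). I'll zoom in.

```bash
python3 - <<'E'
from m import *
d=dict(np.load('w1.npz'));save(d,'pics/w1c.png',(262,138,382,258),5)
h=cv2.cvtColor(d['pixels'],cv2.COLOR_RGB2HSV)
pc=[(277,162),(362,157),(285,243),(364,239)]
g=cv2.cvtColor(d['pixels'],cv2.COLOR_RGB2GRAY);Q=[]
for u,v in pc:
    w=g[v-8:v+9,u-8:u+9];mm=cv2.moments(((w>150)*255).astype(np.uint8),True);x=u-8+mm['m10']/mm['m00'];y=v-8+mm['m01']/mm['m00'];p=onz(d,x,y,.0115);Q.append(p);print(round(x,1),round(y,1),p)
Q=np.array(Q)[:,:2];print('centre',Q.mean(0),'sides',np.linalg.norm(Q[0]-Q[1]),np.linalg.norm(Q[0]-Q[2]))
e=(Q[0]+Q[1]-Q[2]-Q[3]);print('x dir',np.arctan2(e[1],e[0]))
for a,x,m in comps(d,*BR,box=(295,180,350,245))[:3]:
    print(a,x)
P=cloud(d);v,u=np.mgrid[:480,:640];b=(abs(u-322)<30)&(abs(v-205)<40)
for lo,hi in((.101,.106),(.112,.13),(.05,.063),(.095,.112)):
    q=P[b&(P[...,2]>lo)&(P[...,2]<hi)];print(lo,hi,len(q),np.median(q,0) if len(q) else 0, cv2.minAreaRect(q[:,:2].astype(np.float32)*1000) if len(q)>3 else 0)
E
```

```text
276.4 161.5 [0.55106083 0.06815838 0.0115    ]
362.1 156.5 [ 0.59239947 -0.01442453  0.0115    ]
284.2 242.9 [0.46844585 0.02666592 0.0115    ]
364.0 238.6 [ 0.50983275 -0.05594123  0.0115    ]
centre [0.53043472 0.00611463] sides 0.09235161281384587 0.09244921897712206
x dir 0.46567151615422375
639 [324.54147105 212.81690141]
6 [320.         181.83333333]
5 [321.4 187.4]
0.101 0.106 360 [0.53485379 0.00636963 0.10299177] ((530.845947265625, 5.346680641174316), (22.189733505249023, 25.707290649414062), 67.30216979980469)
0.112 0.13 208 [0.53260967 0.00613408 0.11899973] ((531.3854370117188, 5.203166961669922), (13.160468101501465, 13.627269744873047), 21.66815948486328)
0.05 0.063 1195 [0.54040373 0.00627803 0.05909345] ((531.4207763671875, 6.034107208251953), (56.5609016418457, 55.900360107421875), 21.386743545532227)
0.095 0.112 548 [0.53576898 0.00715139 0.10323305] ((530.9185791015625, 5.192477226257324), (22.35152244567871, 26.002620697021484), 67.5562973022461)
```

View pics/w1c.png

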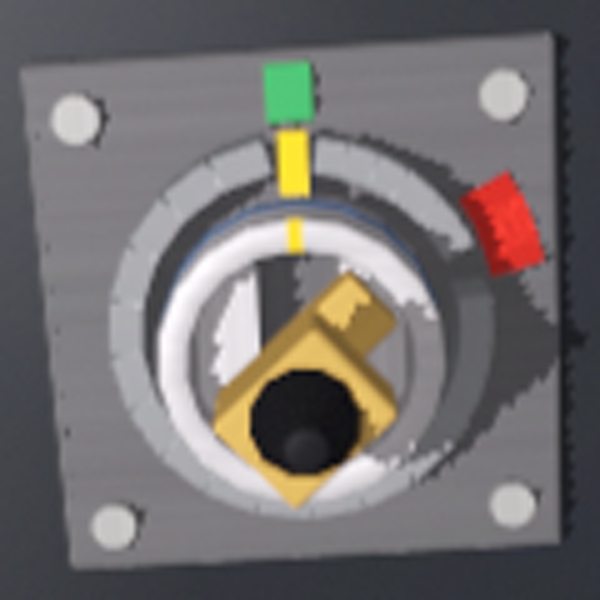

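Units first: turns go in shares of pi rad. So 0.805 rad / 3.1416 = 0.2562.

```bash
python3 - <<'E'
from m import *
d=dict(np.load('w1.npz'))
for u,v in((357,191),(355.5,187),(358,195)):
    p=onz(d,u,v,.03);e=p[:2]-[.5306,.0060];print(p,np.hypot(*e),.4657-np.arctan2(e[1],e[0]))
E
```

```text
[ 0.55880801 -0.02229642  0.03      ] 0.0399547101922116 1.252662755795255
[ 0.56200856 -0.01905633  0.03      ] 0.04017856669301502 1.1390704959262763
[ 0.55537504 -0.02507282  0.03      ] 0.03974069783407879 1.3633904546175288
```

>>> drive_effector:
  offsets: [0, 0.001, 0.04, 0.0477, 0.6, 0, 0.001, 0.08, 0.0955, 0.6, 0, 0.001, 0.12, 0.1432, 0.6, 0, 0.001, 0.15, 0.191, 0.6, 0, 0.001, 0.17, 0.2228, 0.6, 0, 0.001, 0.18, 0.2546, 0.6, 0, 0.001, 0.185, 0.2562, 0.6, 0, 0.001, 0.185, 0.2562, 0.6, 0, 0.001, 0.185, 0.2562, 0.2, 0, 0.001, 0.185, 0.2562, 0.15, 0, 0.001, 0.185, 0.2562, 0.15, 0, 0.001, 0.185, 0.2562, 0.15, 0, 0.001, 0.185, 0.2562, 0.15, 0, 0.001, 0.185, 0.2562, 0.15]
  squeeze: 30

```text
t: 3.25
tcp_pos: [0.5318, 0.0044, 0.1092]
tool_rot: [0.98, -0.198, 0.001, 0.0]
force: [-1.0, -0.4, 6.4]
finger_gap: 0.249
gripper_force: 33.6
```

```bash
python3 -c "
from m import *
d=snap('wrist');save(d,'pics/w2.png');print(monitor.sense()['q'])"
```

```text
[-2.01838570e-01  6.22955579e-01  1.78765561e+00 -5.03409546e-04
  7.28951258e-01  1.76891431e+00]
```

View pics/w2.png

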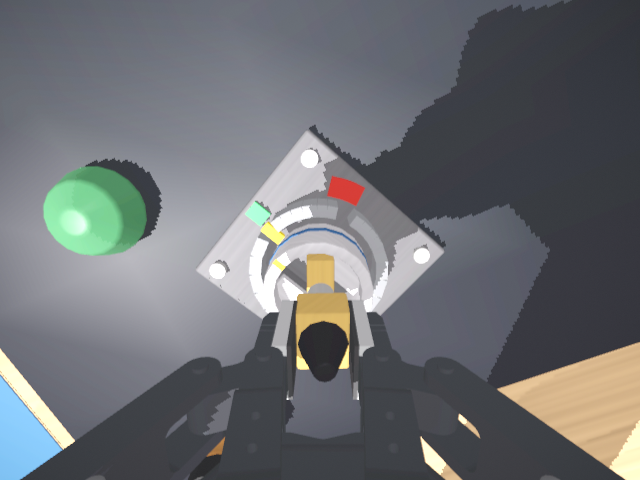

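The former is gripped squarely, with its foot pointing straight up the image at (320,270). The yellow tab is at (272,233) and the green mark at (258,212). Next I'll lift it slightly and rotate it to the slot.

To row units: -0.865 rad / 3.1416 = -0.2753.

>>> drive_effector:
  offsets: [0, 0, -0.003, -0.0446, 0.15, 0, 0, -0.003, -0.0891, 0.15, 0, 0, -0.003, -0.1337, 0.15, 0, 0, -0.003, -0.1783, 0.15, 0, 0, -0.003, -0.2228, 0.15, 0, 0, -0.003, -0.261, 0.15, 0, 0, -0.003, -0.2753, 0.15, 0, 0, -0.003, -0.2753, 0.15, 0, 0, -0.003, -0.2753, 0.15]

```text
t: 4.2
tcp_pos: [0.5308, 0.0048, 0.111]
tool_rot: [0.973, 0.23, -0.0, -0.0]
force: [0.1, -0.6, -1.8]
finger_gap: 0.248
gripper_force: 33.1
```

```bash
python3 -c "
from m import *
s=monitor.sense();print(s['tcp_pos'],s['force'],s['tool_rot'])
d=snap('wrist');save(d,'pics/w3.png',(200,100,440,400),2)"
```

```text
[0.53081009 0.00476986 0.11102122] [ 0.05268282 -0.55952582 -1.84184156] [ 9.73207608e-01  2.29927719e-01 -3.91189551e-04 -2.05401939e-04]
```

View pics/w3.png

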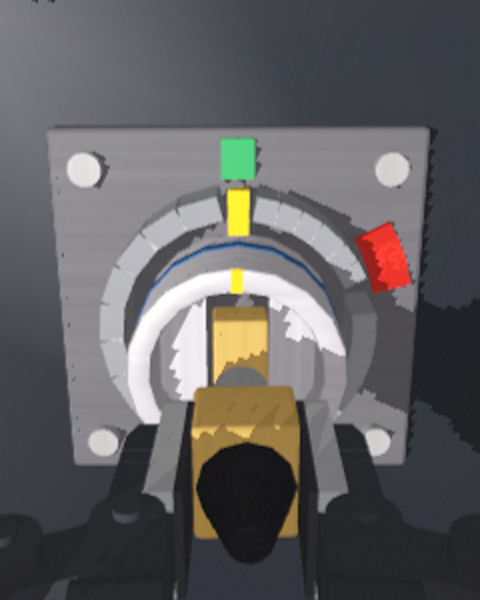

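The foot lies lengthwise over the slot: foot centre column ≈240 against tab ≈238 in the crop. I'll lower it.

>>> drive_effector:
  offsets: [0, -0.0007, 0.003, 0, 0.15, 0, -0.0007, 0.007, 0, 0.15, 0, -0.0007, 0.011, 0, 0.15, 0, -0.0007, 0.011, 0, 0.15]

```text
t: 4.65
tcp_pos: [0.5303, 0.0053, 0.0996]
tool_rot: [0.973, 0.23, -0.001, -0.0]
force: [-0.4, 0.9, -1.9]
finger_gap: 0.249
gripper_force: 33.1
```

>>> drive_effector:
  offsets: [0, 0, 0.003, 0, 0.15, 0, 0, 0.006, 0, 0.15, 0, 0, 0.0085, 0, 0.15, 0, 0, 0.0085, 0, 0.15, 0, 0, 0.0085, 0, 0.15]

```text
t: 5.15
tcp_pos: [0.5308, 0.0052, 0.0918]
tool_rot: [0.973, 0.23, -0.0, -0.0]
force: [-0.0, 0.1, -2.1]
finger_gap: 0.248
gripper_force: 33.1
```

>>> drive_effector:
  offsets: [0, 0, 0.0015, 0, 0.15, 0, 0, 0.003, 0, 0.15, 0, 0, 0.003, 0, 0.15, 0, 0, 0.003, 0, 0.6, 0, 0, 0.003, 0, 0.6, 0, 0, 0.003, 0, 0.6, 0, 0, -0.03, 0, 1, 0, 0, -0.06, 0, 1, 0, 0, -0.1, 0, 1, 0, 0, -0.1, 0, 1, 0, 0, -0.1, 0, 1]

```text
t: 6.25
tcp_pos: [0.5312, 0.0051, 0.1925]
tool_rot: [0.973, 0.23, 0.001, 0.0]
force: [0.4, -0.0, -0.1]
finger_gap: 0.998
gripper_force: 0.0
```

```bash
python3 - <<'E'
from m import *
d=snap('wrist');save(d,'pics/w4.png',(200,100,440,400),2)
P=cloud(d);v,u=np.mgrid[:480,:640];c=np.array([.5306,.006]);r=np.hypot(P[...,0]-c[0],P[...,1]-c[1]);b=r<.04
q=P[b&(P[...,2]>.09)&(P[...,2]<.12)];print('tip',q[:,2].max(),q.mean(0))
q=P[b&(P[...,2]>.082)&(P[...,2]<.088)];print('block',np.median(q[:,2]),len(q),cv2.minAreaRect(q[:,:2].astype(np.float32)*1000))
q=P[b&(P[...,2]>.055)&(P[...,2]<.064)&(r>.018)];print('rim',np.median(q[:,2]),cv2.minEnclosingCircle(q[:,:2].astype(np.float32)*1000))
E
```

```text
tip 0.10529281324087028 [0.53136466 0.00555889 0.09783474]
block 0.08442628068364438 619 ((529.252197265625, 4.704720497131348), (25.52377700805664, 21.73318862915039), 26.330440521240234)
rim 0.05914091324754138 ((531.0031127929688, 6.287660121917725), 28.868383407592773)
```

View pics/w4.png

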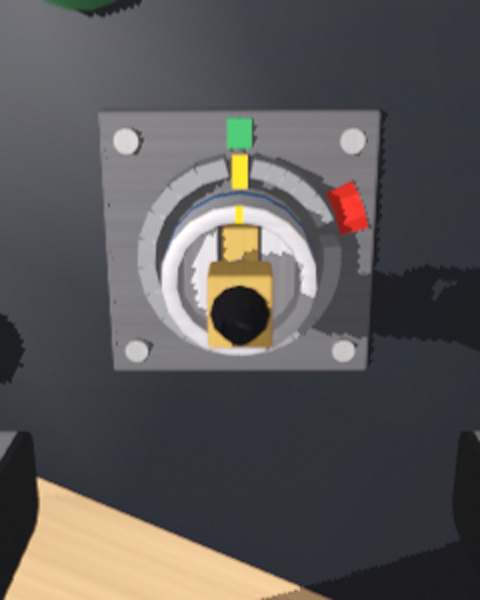

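The former is home: tip ≈0.105, block top ≈0.0845, aligned to 26.3°, and the block at crop (240,310) is in line with the tab at (240,170). Next is the collar grip.

>>> drive_effector:
  offsets: [0, -0.001, 0.04, 0, 1, 0, -0.001, 0.08, 0, 1, 0, -0.001, 0.11, 0, 1, 0, -0.001, 0.125, 0, 1, 0, -0.001, 0.13, 0, 1, 0, -0.001, 0.13, 0, 1]

```text
t: 6.9
tcp_pos: [0.5292, 0.0063, 0.0601]
tool_rot: [0.973, 0.23, -0.002, -0.001]
force: [-0.8, -0.8, 0.2]
finger_gap: 0.998
gripper_force: 0.0
```

>>> drive_effector:
  offsets: [0, 0, 0, 0, 0.5, 0, 0, 0, 0, 0.5, 0, 0, 0, 0, 0.5, 0, 0, 0, 0, 0.5, 0, 0, 0, 0, 0.5]
  squeeze: 60

```text
t: 7.4
tcp_pos: [0.5303, 0.007, 0.0635]
tool_rot: [0.973, 0.23, 0.001, -0.0]
force: [-0.8, 3.5, 6.4]
finger_gap: 0.662
gripper_force: 62.4
```

>>> drive_effector:
  offsets: [0, 0, -0.004, 0, 0.5, 0, 0, -0.008, 0, 0.5, 0, 0, -0.011, 0, 0.5, 0, 0, -0.011, 0, 0.5, 0, 0, -0.011, 0, 0.5, 0, 0, -0.011, 0, 0.5]
  squeeze: 70

```text
t: 8.0
tcp_pos: [0.5302, 0.0069, 0.0721]
tool_rot: [0.973, 0.23, -0.0, -0.001]
force: [1.8, 6.0, -11.7]
finger_gap: 0.648
gripper_force: 76.4
```

```bash
python3 -c "
from m import *
T=snap('top')
d=snap('wrist');save(d,'pics/w5.png',(200,60,440,360),2)"
```

```text
(no output)
```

View pics/w5.png

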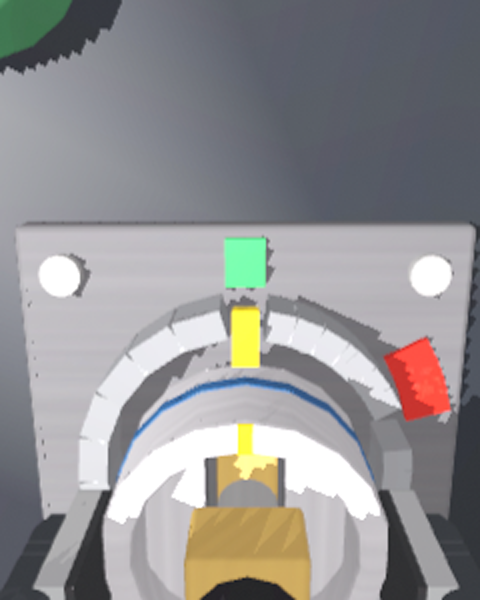

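The collar is lifted, with the tab at crop (245,335) about level with the ring's top and the notch gap beside the red band at about (398,415). I'll lift 2 mm more, then turn.

To row units: 1.08 rad / 3.1416 = 0.3438.

>>> drive_effector:
  offsets: [0, 0, -0.001, 0, 0.5, 0, 0, -0.002, 0, 0.5, 0, 0, -0.002, 0, 0.5, 0, 0, -0.002, 0.0382, 0.5, 0, 0, -0.002, 0.0764, 0.5, 0, 0, -0.002, 0.1146, 0.5, 0, 0, -0.002, 0.1528, 0.5, 0, 0, -0.002, 0.191, 0.5, 0, 0, -0.002, 0.2292, 0.5, 0, 0, -0.002, 0.2674, 0.5, 0, 0, -0.002, 0.3056, 0.5, 0, 0, -0.002, 0.3438, 0.5, 0, 0, -0.002, 0.3438, 0.5, 0, 0, -0.002, 0.3438, 0.5]

```text
t: 9.5
tcp_pos: [0.5303, 0.0077, 0.0739]
tool_rot: [0.953, -0.303, -0.001, -0.001]
force: [4.0, 8.6, -14.3]
finger_gap: 0.654
gripper_force: 76.7
```

```bash
python3 -c "
from m import *
print(monitor.sense()['ft_torque'])
d=snap('wrist');save(d,'pics/w6.png',(160,60,480,380),1.8)"
```

```text
[ 1.407572   -0.57591727  0.03373735]
```

View pics/w6.png

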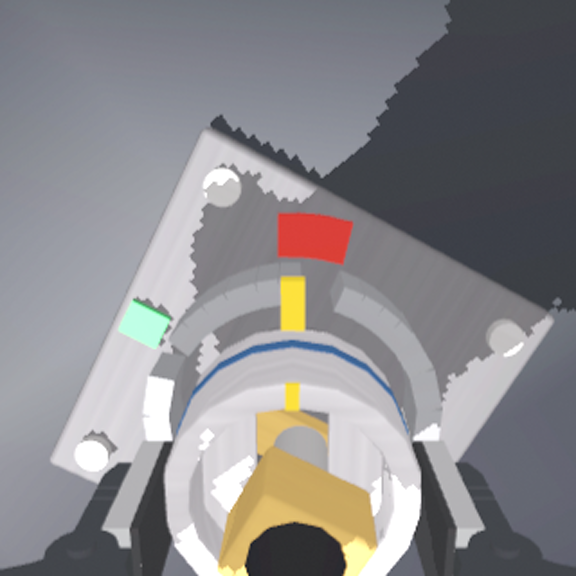

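The collar turned with the grip. The tab is at crop (293,300), and the lock notch gap runs from about (302,270) to (337,290), so roughly 0.14 rad more. I'll turn and ease down.

To row units: 0.14 rad / 3.1416 = 0.0446.

>>> drive_effector:
  offsets: [0, 0, 0, 0.0318, 0.5, 0, 0, 0, 0.0446, 0.5, 0, 0, 0.001, 0.0446, 0.5, 0, 0, 0.003, 0.0446, 0.5, 0, 0, 0.005, 0.0446, 0.5, 0, 0, 0.006, 0.0446, 0.5, 0, 0, 0.006, 0.0446, 0.5]

```text
t: 10.25
tcp_pos: [0.5303, 0.0078, 0.0683]
tool_rot: [0.929, -0.369, -0.001, -0.001]
force: [3.0, 8.5, -10.8]
finger_gap: 0.654
gripper_force: 77.0
```

>>> drive_effector:
  offsets: [0, 0, 0.002, 0, 0.5, 0, 0, 0.004, 0, 0.5, 0, 0, 0.006, 0, 0.5, 0, 0, 0.006, 0, 0.5]

```text
t: 10.65
tcp_pos: [0.5304, 0.0078, 0.0637]
tool_rot: [0.929, -0.369, -0.0, -0.001]
force: [0.8, 9.4, 0.2]
finger_gap: 0.655
gripper_force: 78.1
```

Down (z=0.0637, spring force gone). I'll release and check.

>>> drive_effector:
  offsets: [0, 0, 0, 0, 1, 0, 0, 0, 0, 1, 0, 0, 0, 0, 1, 0, 0, 0, 0, 1, 0, 0, -0.03, 0, 1, 0, 0, -0.07, 0, 1, 0, 0, -0.11, 0, 1, 0, 0, -0.13, 0, 1, 0, 0, -0.13, 0, 1, 0, 0, -0.13, 0, 1]

```text
t: 11.65
tcp_pos: [0.5302, 0.0059, 0.193]
tool_rot: [0.93, -0.369, 0.0, 0.0]
force: [0.1, 0.5, 0.6]
finger_gap: 1.003
gripper_force: 0.0
```

```bash
python3 - <<'E'
from m import *
d=snap('wrist');save(d,'pics/w7.png',(200,80,440,320),2.4)
P=cloud(d);c=np.array([.531,.006]);r=np.hypot(P[...,0]-c[0],P[...,1]-c[1]);b=r<.04
print('tip',P[b&(P[...,2]<.13)][:,2].max())
q=P[b&(P[...,2]>.078)&(P[...,2]<.092)];print('block',np.median(q[:,2]))
q=P[b&(P[...,2]>.054)&(P[...,2]<.075)&(r>.023)&(r<.0285)];print('rim',np.median(q[:,2]))
E
```

```text
tip 0.10508968667920754
block 0.08453575968246625
rim 0.059161309999564385
```

View pics/w7.png

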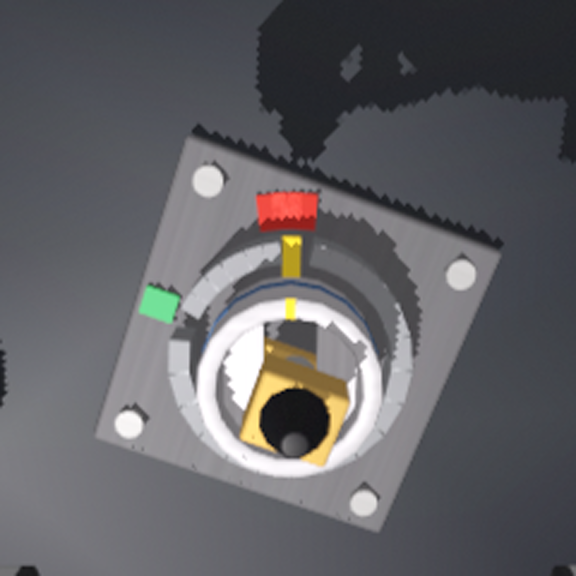

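The tab (291,255) sits in the notch by the red band (288,211). The rim is at 0.0592, the same as when fully down, and the former is still home.

```bash
python3 -c "
from station import manip, monitor, workorder, snapshot
print(workorder.sign_off())"
```

```text
the job is handed in; nothing more can be done
None
```

The former is fully home and the collar is turned to the red band and sprung down in its lock notch. The final wrist-camera check showed both; the job was handed in with about 12 s on the robot's clock, and sign-off returned no verdict.

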